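# Close up a loaded lever press: slide home, then guard shut

### The job

A grey sleeve stands ready in the nest of the lever press's loading slide. With the fingertips, push the slide by its yellow end plate until it is fully home under the ram, and then push the clear guard door fully shut across the front. Do not slam either of them, do not grasp or lift anything, keep your fingers off the sleeve so that it stays standing in its nest, and leave the other things on the bench where they are.

Things in the scene. Friction and masses are not known exactly. Their poses are not given: they have to be found in the camera images.
- press: hand lever press, fixed: mint-green head on a black column wrapped in red tape. Origin on the bench under the ram; x points from the front (slide, guard) back to the column, y to the left for one facing the front from outside looking along +x, z up. Base plate 305 x 200 x 25 mm (x -140 to 165). Head 75 mm wide, x -38 to 108, z 255 to 350 mm; the ram's white pad ends at z = 168 mm; lever raised to the rear
- bed_end (a point): front end of the aluminium bed on which the slide runs, on its centre line (press frame x = -290 mm, y = 0), top 33 mm above the bench. The bed is 100 mm wide and runs from here to beyond the ram, between side rails with keeper strips, 51 mm high, covering y = 40 to 63 mm on either side; axes as the press's
- guard_post (a point): top of the fixed aluminium post that the free edge of the shut guard door meets, 245 mm above the bench (press frame x = -105, y = -92 mm). A like post stands at y = +92 mm by the hinge; both 14 mm square. Clear fixed side panes run back from the posts to x = 72 mm, top at 245 mm; the guard is open on top
- slide: loading slide: steel carriage 120 x 94 mm with flanges held down under the keeper strips of the bed, so that it can only run along the press's x axis (about 1 mm play). Origin on the bed (33 mm above the bench) under the nest, axes as the press's. Fully home against the end stop its origin is at x = 0 in the press's frame; pulled out, x is negative. About 0.6 kg, takes about 3 to 10 N to push
- push_plate (a point): point on the outer (front) face of the slide's yellow upright end plate, on its centre line, 70 mm above the bench, 133 mm in front of the slide's origin. The plate is 100 mm wide and 8 mm thick from 55 to 93 mm above the bench; below it a 70 mm wide foot. The face looks along the press's -x. With the slide home the plate stands 13 mm in front of the shut guard door and passes below it
- nest (a point): centre of the floor of the nest, a brass ring on the slide (outer diameter 72, inner 56, 13 mm high) whose floor is 55 mm above the bench, over the slide's origin. It lies under the ram when the slide is home
- sleeve: grey sleeve with a black plug started in its top, standing loose in the nest: 50 mm diameter (plug 53), 74 mm high, about 0.16 kg; origin at the centre of its underside, z up. Top 129 mm above the bench
- guard (a joint): angle of the clear guard door in rad: 0 = shut against its post, grows as it swings open to the front, up to 2.1. Light (0.35 kg), no spring, stays where it is left; about 1 N at the free edge moves it
- guard_hinge (a point): point on the upright hinge line of the guard door, 170 mm above the bench (press frame x = -114.5, y = 96 mm); axes as the press's
- guard_edge (a point): point on the outer face of the orange strip (12 mm wide, 9 thick) on the door's free edge, 180 mm from the hinge line, 4.5 mm outside the door's mid-plane, 200 mm above the bench. The door is a clear pane 186 mm wide, 5 mm thick, from 100 to 240 mm above the bench: it passes over the slide's end plate. This point's -x axis is the outward normal of the door's outer face, its +y points to the hinge
- guard_knob (a point): centre of the black ball knob, 22 mm diameter, on the outer side of the guard door: 165 mm from the hinge line, 22 mm out from the door's mid-plane, 130 mm above the bench
- sleeve_b: bystander: spare grey sleeve without plug standing on the bench, 50 mm diameter, 60 mm high; origin under its centre
- sleeve_c: bystander: spare grey sleeve with black plug standing on the bench, 50 mm diameter, 74 mm high; origin under its centre
- oil: bystander: amber oil bottle with red cap, 48 mm diameter, 120 mm high; origin under its centre
- mallet: bystander: black rubber mallet lying on the bench, wooden handle along its -x, head 54 mm diameter 85 mm long at x = 110 mm, 270 mm long in all; origin on the bench under the handle's fore part
- plug_tray: bystander: blue tray of black plugs, 130 x 190 x 35 mm; origin under its centre
- ring_stack: bystander: stack of black rings, 80 mm diameter, on a brass spindle (top 222 mm above the bench) with a wooden foot 130 x 130 x 22 mm; origin under its centre
Not all that is in view belongs to the job. What is shaped like the sleeve but purple or turquoise is not meant.

How it is judged (in metres and radians):
On the way, in this order (a step that is already met when the one before it is completed fails the run):
1. the slide is fully home (within 4 mm) with the sleeve in its nest, while the guard is still open (x of slide in the frame of press above -0.004 m and value of joint guard above 0.5 rad and distance between sleeve and nest below 0.007 m and angle between sleeve's own z axis and vertical below 0.1 rad), for 0.2 s.
2. the guard is shut over the slide that is home (value of joint guard below 0.05 rad and x of slide in the frame of press above -0.004 m), for 0.2 s.
At the end, for the whole second after the job is handed in: slide within 4 mm of its stop, guard door within 0.05 rad (9 mm at its free edge) of shut, the sleeve upright (within 0.1 rad), at rest and seated in the nest (within 7 mm) (all of step 2 and distance between sleeve and nest below 0.007 m and angle between sleeve's own z axis and vertical below 0.1 rad and linear speed of sleeve below 0.02 m/s); the robot touches nothing.
It fails at once if the fingers touch the sleeve (over 1 N), or it is lifted 8 mm out of its nest or tipped over 0.3 rad, or the slide is lifted 8 mm (contact force between the fingers and sleeve above 1 N or z of sleeve in the frame of nest above 0.008 m or angle between sleeve's own z axis and vertical above 0.3 rad or z of slide in the frame of press above 0.041 m).
It fails at once if the end plate is taken between the fingers (x of the grasp point in the frame of push_plate between -0.002 and 0.01 m and y of the grasp point in the frame of push_plate between -0.06 and 0.06 m and z of the grasp point in the frame of push_plate between -0.05 and 0.032 m).
It fails at once if the guard's pane, edge or knob is taken between the fingers ((x of the grasp point in the frame of guard_edge between -0.001 and 0.01 m and y of the grasp point in the frame of guard_edge between -0.01 and 0.16 m and z of the grasp point in the frame of guard_edge between -0.11 and 0.055 m) or distance between the grasp point and guard_knob below 0.01 m).
It fails at once if the slide (over 0.4 m/s) or the guard (over 3.5 rad/s) is slammed (linear speed of slide above 0.4 m/s or velocity of joint guard below -3.5 rad/s).
It fails at once if a bystander is moved or lifted more than 20 mm or a standing one tipped over (distance of any of sleeve_b, sleeve_c, oil, mallet, plug_tray, ring_stack from where it was at the start of the episode above 0.02 m or angle between any of sleeve_b, sleeve_c, oil, ring_stack's own z axis and vertical above 0.3 rad).
It also fails if it takes over 48 s, if anything falls off the work surface, if the arm or the gripper's body presses on something with over 40 N, if the wrist force passes 120 N, or if a joint passes its speed limit or range.

### The arm

A 6-joint arm with a two-finger parallel gripper is mounted at the origin on the work surface. World frame = base frame: x ahead of the robot, y to its left, z up, the work surface at z = 0. Lengths are in mm, angles in rad, forces in N, time in s.
With the tool pointing down it reaches from about 275 to 750 mm from the base axis. Payload 10.2 kg.
Tool frame: the origin (TCP) lies midway between the tips of the shut fingers; the grasp point (between the pads) lies 19 mm behind it; z points along the fingers, y is the line along which they close (so a half turn about z gives the same grasp; the last joint's range is limited). The gripper opens to 85 mm and grips with 20 to 120 N. Pads are 22 mm wide; open, the fingers measure 114 mm over their backs; the gripper's body (76 mm by 85 mm) begins 54 mm behind the grasp point. The pads swing forward as they close: fully open they stand 13 mm farther back than shut.
Start: joints at [1.004, 0.313, 1.498, -0, 1.331, -0.223], TCP at [176.973, 494.279, 231.294] pointing down, gripper open.
Joint ranges: [-2.94, 2.94], [-0.97, 2.17], [0.19, 2.56], [-1.23, 4.37], [0.02, 3.11], [-2.88, 2.88]. Speed limits (rad/s): [2.39, 2.39, 3.01, 3.14, 3.14, 3.14].

### API

Orientations are given as a unit quaternion [w, x, y, z].
In Python, from rig import ctrl gives the robot as it stands.
- The arm moves only by the tool send_rows, never from a script. Its argument "targets" is a list of rows, each an object with "offset": the shift along the world's x, y, z in cm, a list of three; "spin": the turn about the world's z in rad. A call has 1 to 8 rows; each row is the pose to reach, as a shift and turn from the pose commanded when the call began; what a row does not reach only later rows make up. A row lasts 1/12 s, in which the tool goes at most 41.7 mm and 7.16 degrees, less where a joint would pass 70% of its speed; a pose out of reach is approached as far as the arm can. A call with a gripper value outside its range is refused whole. "grip" is the opening, from 0 (shut) to 1 (fully open), set as the call begins (left out, the last holds). The fingers move at their own pace and stop on an object; "squeeze" is the grip in N (left out, the last holds). Time passes only in rows, so rows that repeat a pose let the fingers close. It gives the time, the measured TCP pose, the force, the opening and the grip force at its end, in the units of the state.
- ctrl.sense(): the state, without advancing time (a new reading comes with each control period).
- ctrl.capture(name): name is "scene" or "side" or "wrist"; returns (picture, depth): 480x640x3 uint8, red, green, blue; 480x640 float32, mm along the optical axis (not along the pixel's ray), 0 where there is no reading.
- ctrl.calibration(name): a dict with "fx", "fy", "cx", "cy" (pixels), "k1" (the pictures are not rectified: a ray, as slopes to the right and down, at radius r is drawn at 1 + k1 r^2 times it, then the intrinsics apply), "view" (4x4, takes a point from world to camera coordinates); the wrist camera has in their place "mount" (4x4, takes a point from camera to tool coordinates, whose origin is the TCP and whose axes are the flange's). Camera axes: x right, y down, z forward; pixel columns grow to the right and rows downward; lengths in mm; the calibration is good to about 2 mm. A picture is of the moment at which its call begins: read the wrist's pose just before it. calibration takes no time and is no camera call.
- ctrl.finish_job(): hands the job in; it is judged then, once.
Trained networks look in the newest picture that a camera, given by its name, has taken for a name from the list of things; names that differ only in an ending like _2 or _b are one class to them, and where a whole thing is asked for, a point or a joint stands for the part that bears it (a point fixed in the world has none). Each returns a list of dicts, best first, with "conf" (0 to 1); they miss things now and then, are a little off and sometimes report something else, mostly with a low value. They report only what shows in the picture. A call takes as long as a camera call. They do not tell look-alikes from the thing itself.
- ctrl.search_frame(camera, query): "box" ([left, top, right, bottom] in pixels, round what is visible of it).
- ctrl.place_of(camera, query): "uv" ([column, row] in pixels: a listed point, or the origin of a listed thing).
The state is a dict: "time_s": time; "joints": joint angles; "dq": joint speeds; "tau": joint torques, N m; "eef_pos": TCP position; "ee_rot": TCP orientation; "force": force on the tool from outside, world axes, zero at the start; "wrist_torque": the same for the moment, N m; "grip_width": opening from 0.0 (shut) to 1.0 (fully open); "grip_force": force on a finger pad.
Only numpy, scipy, OpenCV 4.12 (cv2) and the standard library are available. Lean on these libraries where they do the work, as an engineer would, in place of code of your own. Each camera call takes 0.05 s, during which the arm holds its last target. There are 200 camera calls.

## Working session

There is one attempt and no reset: what is moved stays moved. The work goes in short steps, Python scripts to look and compute and a tool call to move; the robot and the scene stay as the last step left them, time stands still between calls to the robot, and variables do not carry over. Pictures are saved under pics/ and viewed, at most 10 in all, crops included, and the job is handed in when it is done.

Besides the shell and the picture viewer there is one more tool, called after ">>>" by a JSON object that holds its "method" and its "body", one argument or row to a line. send_rows: Moves the arm, as the interface text tells. Its arguments: {"type":"object","properties":{"targets":{"type":"array"},"grip":{"type":"number"},"squeeze":{"type":"number"}},"required":["targets"]}

```bash
ls; mkdir -p pics; cat > h.py <<'E'
import numpy as np, cv2
from rig import ctrl
def K(c): return np.array([[c['fx'],0,c['cx']],[0,c['fy'],c['cy']],[0,0,1.]])
def ray(cam,uv):
    c=ctrl.calibration(cam); p=cv2.undistortPoints(np.array([[uv]],float),K(c),np.array([c['k1'],0,0,0.]))[0,0]
    V=np.array(c['view']); R=V[:3,:3]; t=V[:3,3]
    return -R.T@t, R.T@np.array([p[0],p[1],1.])
def atz(cam,uv,z):
    o,d=ray(cam,uv); return o+d*(z-o[2])/d[2]
def tri(a,b):
    (o1,d1),(o2,d2)=ray(*a),ray(*b); s=np.linalg.lstsq(np.c_[d1,-d2],o2-o1,rcond=None)[0]
    p,q=o1+d1*s[0],o2+d2*s[1]; return (p+q)/2,np.linalg.norm(p-q)
def proj(cam,P):
    c=ctrl.calibration(cam); V=np.array(c['view'])
    return cv2.projectPoints(np.array(P,float).reshape(-1,1,3),cv2.Rodrigues(V[:3,:3])[0],V[:3,3],K(c),np.array([c['k1'],0,0,0.]))[0][:,0]
E
python3 - <<'E'
from h import *
np.set_printoptions(precision=1,suppress=True)
for cam in('scene','side'):
    im,d=ctrl.capture(cam); cv2.imwrite(f'pics/{cam}0.png',im[...,::-1]); np.save(f'{cam}_d.npy',d)
R={}
for q in ['press','bed_end','guard_post','slide','push_plate','nest','sleeve','guard_hinge','guard_edge','guard_knob','sleeve_b','oil','mallet','plug_tray','ring_stack']:
    for cam in('scene','side'):
        r=ctrl.place_of(cam,q); R[q,cam]=r
        print(q,cam,[(np.round(x['uv']),round(x['conf'],2)) for x in r[:3]])
    if R[q,'scene'] and R[q,'side']: print('   ',tri(('scene',R[q,'scene'][0]['uv']),('side',R[q,'side'][0]['uv'])))
print(ctrl.sense())
E
```

```text
pics
press scene [(array([218., 340.]), 0.66)]
press side [(array([389., 242.]), 0.56)]
    (array([ 625.6, -197.9,   -0.6]), np.float64(17.1387969801223))
bed_end scene [(array([288., 242.]), 0.9)]
bed_end side [(array([340., 290.]), 0.95), (array([354., 266.]), 0.6)]
    (array([481.6,  44.9,  33.6]), np.float64(13.648526553161213))
guard_post scene [(array([193., 236.]), 0.59)]
guard_post side [(array([410., 226.]), 0.88), (array([197., 300.]), 0.72)]
    (array([ 491.2, -164.6,  234.8]), np.float64(1.0892439488247925))
slide scene [(array([345., 261.]), 0.66), (array([235., 309.]), 0.57)]
slide side [(array([381., 249.]), 0.77)]
    (array([582.8,   6.6, 136.4]), np.float64(250.36507550841796))
push_plate scene [(array([266., 256.]), 0.76)]
push_plate side [(array([357., 267.]), 0.83), (array([391., 242.]), 0.72)]
    (array([514.4, -26.4,  72. ]), np.float64(4.855639198339766))
nest scene [(array([234., 305.]), 0.95)]
nest side [(array([381., 248.]), 0.87), (array([352., 210.]), 0.15)]
    (array([ 581.9, -138.7,   43. ]), np.float64(4.347081410552501))
sleeve scene [(array([233
[... 1370 characters left out ...]
ug_tray scene [(array([435., 218.]), 0.63)]
plug_tray side [(array([196., 302.]), 0.55)]
    (array([589.5, 445.7,   1.5]), np.float64(8.135383168507277))
ring_stack scene [(array([396., 164.]), 0.6)]
ring_stack side [(array([352., 211.]), 0.74)]
    (array([562.4, 116.3, 369. ]), np.float64(248.55288762230762))
{'time_s': 1.6, 'joints': array([ 1. ,  0.3,  1.5,  0. ,  1.3, -0.2]), 'dq': array([-0.,  0., -0.,  0.,  0., -0.]), 'tau': array([ -0. , -41.2, -26. ,  -0. ,   0. ,  -0. ]), 'eef_pos': array([177. , 494.3, 231.3]), 'ee_rot': array([-0. ,  0.2,  1. , -0. ]), 'force': array([-0.2, -0.8, -0.7]), 'wrist_torque': array([ 0., -0., -0.]), 'grip_force': 0.0, 'grip_width': 0.9965992022787807}
```

View pics/scene0.png

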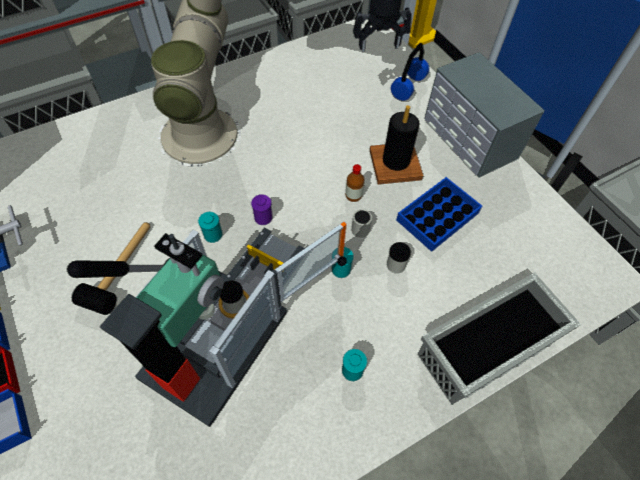

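View pics/side0.png

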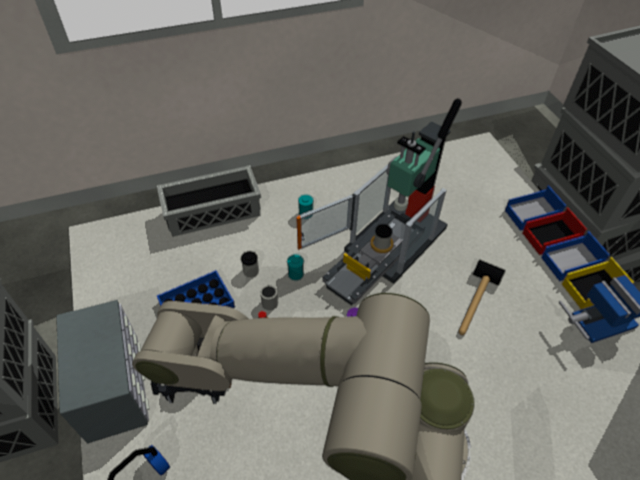

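```bash
cat > fit.py <<'E'
from h import *
from scipy.optimize import least_squares
np.set_printoptions(precision=2,suppress=True)
def pts(p):
    x,y,a,s,g=p; c,n=np.cos(a),np.sin(a)
    W=lambda q: np.array([x+c*q[0]-n*q[1],y+n*q[0]+c*q[1],q[2]])
    u=np.array([-np.sin(g),-np.cos(g)]); o=np.array([-np.cos(g),np.sin(g)])  # along door, outward normal
    H=np.array([-114.5,96])
    e=H+180*u+4.5*o; k=H+165*u+22*o
    return {'press':W([0,0,0]),'bed_end':W([-290,0,33]),'guard_post':W([-105,-92,245]),'push_plate':W([s-133,0,70]),'nest':W([s,0,55]),
     'guard_hinge':W([-114.5,96,170]),'guard_edge':W([*e,200]),'guard_knob':W([*k,130])}
def fit(obs,p0):
    f=lambda p:np.concatenate([(proj(c,pts(p)[q])[0]-uv) for (q,c),uv in obs.items()])
    r=least_squares(f,p0,loss='soft_l1',f_scale=2,x_scale=[100,100,1,100,1]); return r.x,f(r.x).reshape(-1,2)
E
python3 - <<'E'
from fit import *
o={}
for q,s,d in [('press',(218,340),(389,242)),('bed_end',(288,242),(340,290)),('guard_post',(193,236),(410,226)),('push_plate',(266,256),(357,267)),('nest',(234,305),(381,248)),('guard_hinge',(274,288),(349,211)),('guard_edge',(344,232),(301,225)),('guard_knob',(343,261),(298,237))]:
    o[q,'scene']=s;o[q,'side']=d
del o['press','scene'],o['press','side']
p,r=fit(o,[630,-200,-1.03,-130,1.5]); print(p)
for k,v in zip(o,r): print(k,v)
for k,v in pts(p).items(): print(k,v)
print('axes x',np.cos(p[2]),np.sin(p[2]))
for n,uv,z in [('turq',(342,270),0),('oil',(354,198),0),('b',(361,233),0),('c',(397,268),0),('purple',(262,220),0),('turq2',(211,238),0)]: print(n,atz('scene',uv,z))
im=cv2.imread('pics/scene0.png')
cv2.imwrite('pics/crop.png',cv2.resize(im[180:350,170:420],None,fx=3,fy=3,interpolation=cv2.INTER_CUBIC))
E
```

```text
[ 626.5  -204.15   -1.02  -77.12    1.93]
('bed_end', 'scene') [-4.   -1.04]
('bed_end', 'side') [-1.54  1.23]
('guard_post', 'scene') [-0.21 -2.3 ]
('guard_post', 'side') [-0.83 -3.28]
('push_plate', 'scene') [-0.22  1.36]
('push_plate', 'side') [-1.42  0.22]
('nest', 'scene') [ 0.91 -0.76]
('nest', 'side') [-0.   -3.76]
('guard_hinge', 'scene') [ 2.08 -0.22]
('guard_hinge', 'side') [2.46 0.16]
('guard_edge', 'scene') [-1.05  2.79]
('guard_edge', 'side') [-3.25  0.45]
('guard_knob', 'scene') [-1.58 -0.79]
('guard_knob', 'side') [ 1.83 -1.55]
press [ 626.5  -204.15    0.  ]
bed_end [475.52  43.45  33.  ]
guard_post [ 493.29 -162.4   245.  ]
push_plate [517.1  -24.75  70.  ]
nest [ 586.35 -138.3    55.  ]
guard_hinge [648.85 -56.41 170.  ]
guard_edge [619.   121.16 200.  ]
guard_knob [639.04 109.76 130.  ]
axes x 0.5206327487755823 -0.8537807335038554
turq [603.8 140.3   0. ]
oil [424.84 285.08   0.  ]
b [532.33 241.16   0.  ]
c [666.13 265.5    0.  ]
purple [369.13  29.95   0.  ]
turq2 [ 356.54 -111.61    0.  ]
```

View pics/crop.png

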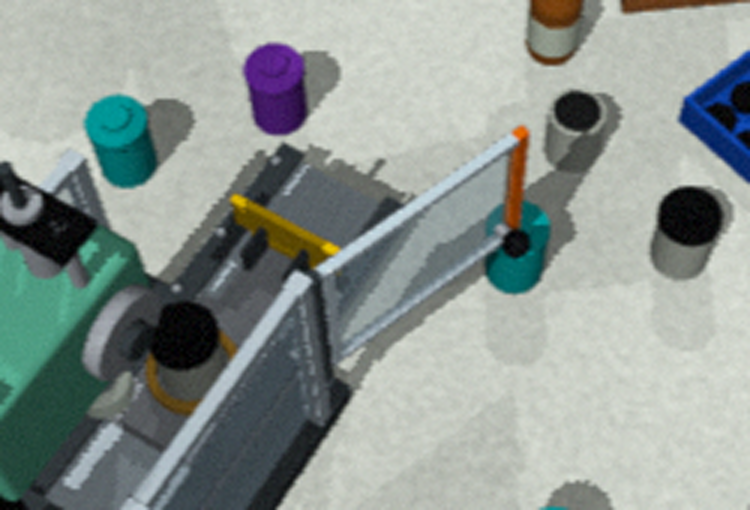

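```bash
python3 - <<'E'
from fit import *
from scipy.spatial.transform import Rotation as R
s=ctrl.sense(); q=s['ee_rot']; M=R.from_quat([q[1],q[2],q[3],q[0]]).as_matrix()
print(M, 'yaw of tool y',np.arctan2(M[1,1],M[0,1]), 'press y', -1.02+np.pi/2, 'press x',-1.02)
print('ring',atz('scene',(397,168),0)[:2],'tray',atz('scene',(439,215),30)[:2])
print(ctrl.calibration('wrist'))
E
```

```text
[[-0.94  0.34 -0.  ]
 [ 0.34  0.94 -0.  ]
 [ 0.   -0.   -1.  ]] yaw of tool y 1.2269597131969563 press y 0.5507963267948965 press x -1.02
ring [392.26 450.6 ] tray [598.64 439.32]
{'fx': 419.63677157839686, 'fy': 419.63677157839686, 'cx': 322.5765454496055, 'cy': 237.22334821945154, 'k1': -0.10060684705102804, 'mount': array([[  -0.  ,   -0.95,   -0.32,   81.32],
       [   1.  ,   -0.  ,    0.  ,   -0.27],
       [  -0.  ,   -0.32,    0.95, -142.91],
       [   0.  ,    0.  ,    0.  ,    1.  ]])}
```

>>> {"method": "send_rows", "body": {
  "targets": [
    {"offset":[0,0,4],"spin":0},
    {"offset":[0,0,8],"spin":0},
    {"offset":[0,0,10],"spin":0}
  ],
  "grip": 0
}}

```text
time_s: 1.85
eef_pos: [177.2, 494.7, 335.8]
ee_rot: [0.001, 0.171, 0.985, 0.003]
force: [-0.3, -0.4, 0.7]
grip_width: 0.607
grip_force: 0.0
```

>>> {"method": "send_rows", "body": {
  "targets": [
    {"offset":[2,-3,0],"spin":-0.08},
    {"offset":[4,-6,0],"spin":-0.16},
    {"offset":[6,-9,0],"spin":-0.24},
    {"offset":[8,-12,0],"spin":-0.32},
    {"offset":[10,-15,0],"spin":-0.4},
    {"offset":[12,-18,0],"spin":-0.48},
    {"offset":[14,-21,0],"spin":-0.56},
    {"offset":[16,-24,0],"spin":-0.64}
  ]
}}

```text
time_s: 2.52
eef_pos: [337.5, 252.7, 331.5]
ee_rot: [0.0, 0.474, 0.881, 0.0]
force: [1.4, 0.1, -0.7]
grip_width: 0.002
grip_force: 0.0
```

>>> {"method": "send_rows", "body": {
  "targets": [
    {"offset":[2,-3,-1],"spin":-0.036},
    {"offset":[4,-6,-3],"spin":-0.036},
    {"offset":[6,-9,-5],"spin":-0.036},
    {"offset":[8,-12,-7],"spin":-0.036},
    {"offset":[10,-15,-9],"spin":-0.036},
    {"offset":[12,-18,-9],"spin":-0.036},
    {"offset":[13,-20,-9],"spin":-0.036},
    {"offset":[13,-20,-9],"spin":-0.036}
  ]
}}

```text
time_s: 3.18
eef_pos: [468.4, 51.0, 240.7]
ee_rot: [-0.0, 0.49, 0.872, -0.0]
force: [0.0, 0.9, 0.5]
grip_width: 0.002
grip_force: 0.0
```

```bash
cat >> h.py <<'E'
from scipy.spatial.transform import Rotation as Rot
def wristproj(s,P):
    c=ctrl.calibration('wrist'); q=s['ee_rot']; T=np.eye(4); T[:3,:3]=Rot.from_quat([q[1],q[2],q[3],q[0]]).as_matrix(); T[:3,3]=s['eef_pos']
    V=np.linalg.inv(T@np.array(c['mount']))
    return cv2.projectPoints(np.array(P,float).reshape(-1,1,3),cv2.Rodrigues(V[:3,:3])[0],V[:3,3],K(c),np.array([c['k1'],0,0,0.]))[0][:,0]
E
python3 - <<'E'
from fit import *
s=ctrl.sense(); im,d=ctrl.capture('wrist'); print(s['eef_pos'],s['ee_rot'])
p=[626.5,-204.15,-1.0232,-77.12,1.93]
P=pts(p); im=im[...,::-1].copy()
for k,v in P.items():
    uv=wristproj(s,v)[0]; r=ctrl.place_of('wrist',k); print(k,uv,[(np.round(x['uv'],1),round(x['conf'],2)) for x in r[:2]])
    cv2.drawMarker(im,tuple(int(t) for t in uv),(0,0,255),0,12)
cv2.imwrite('pics/w1.png',im)
E
```

```text
[468.44  50.96 240.72] [-0.    0.49  0.87 -0.  ]
press [324.04 437.96] []
bed_end [324.34 207.19] [(array([330.1, 210.2]), 0.61)]
guard_post [170.1  604.03] [(array([327.7, 312.9]), 0.31)]
push_plate [324.44 310.48] [(array([327.6, 310.1]), 0.72)]
nest [324.26 421.  ] []
guard_hinge [457.3  491.53] []
guard_edge [635.98 305.18] []
guard_knob [576.71 283.99] [(array([580.3, 287.3]), 0.8)]
```

View pics/w1.png

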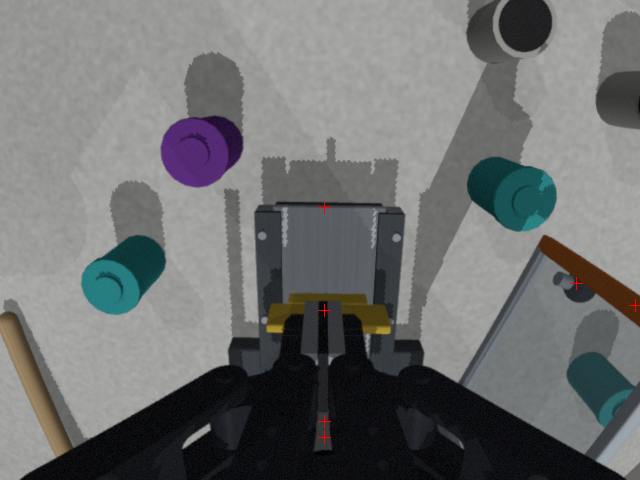

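>>> {"method": "send_rows", "body": {
  "targets": [
    {"offset":[2.4,-2.7,-1],"spin":0},
    {"offset":[2.4,-2.7,-5],"spin":0},
    {"offset":[2.4,-2.7,-9],"spin":0},
    {"offset":[2.4,-2.7,-12],"spin":0},
    {"offset":[2.4,-2.7,-15],"spin":0},
    {"offset":[2.4,-2.7,-17.3],"spin":0},
    {"offset":[2.4,-2.7,-17.3],"spin":0}
  ]
}}

```text
time_s: 4.22
eef_pos: [488.5, 27.9, 64.6]
ee_rot: [-0.004, 0.488, 0.873, -0.001]
force: [-0.5, -1.0, -0.7]
grip_width: -0.001
grip_force: 0.0
```

>>> {"method": "send_rows", "body": {
  "targets": [
    {"offset":[0.52,-0.85,0],"spin":0},
    {"offset":[1.04,-1.71,0],"spin":0},
    {"offset":[1.56,-2.56,0],"spin":0},
    {"offset":[1.82,-2.99,0],"spin":0},
    {"offset":[2.08,-3.42,0],"spin":0},
    {"offset":[2.34,-3.84,0],"spin":0},
    {"offset":[2.6,-4.27,0],"spin":0}
  ]
}}

```text
time_s: 4.8
eef_pos: [516.6, -14.9, 68.7]
ee_rot: [-0.001, 0.488, 0.873, 0.0]
force: [-6.7, 10.9, 9.9]
grip_width: -0.0
grip_force: 6.1
```

>>> {"method": "send_rows", "body": {
  "targets": [
    {"offset":[0.42,-0.68,0],"spin":0},
    {"offset":[0.83,-1.37,0],"spin":0},
    {"offset":[1.25,-2.05,0],"spin":0},
    {"offset":[1.67,-2.73,0],"spin":0},
    {"offset":[2.08,-3.42,0],"spin":0},
    {"offset":[2.5,-4.1,0],"spin":0},
    {"offset":[2.92,-4.78,0],"spin":0}
  ]
}}

```text
time_s: 5.38
eef_pos: [545.6, -62.1, 68.7]
ee_rot: [-0.002, 0.488, 0.873, 0.001]
force: [-5.3, 8.1, 7.4]
grip_width: 0.002
grip_force: 5.2
```

```bash
python3 - <<'E'
from fit import *
s=ctrl.sense();e=s['eef_pos'];print(e,s['force'],((e[0]-630)*.5206-(e[1]+202)*.8538))
for cam in('scene','side'):
    im,d=ctrl.capture(cam); cv2.imwrite(f'pics/{cam}1.png',im[...,::-1])
    for k in('push_plate','nest','sleeve','guard_edge'): print(cam,k,[(np.round(x['uv']),round(x['conf'],2)) for x in ctrl.place_of(cam,k)[:3]])
    for sl in (-20,-10,0): P=pts([630,-202,-1.0232,sl,1.93]); print(sl,proj(cam,P['nest']),proj(cam,P['push_plate']))
E
```

```text
[545.6  -62.09  68.72] [-5.3   8.13  7.42] -163.38891844288275
scene push_plate [(array([253., 275.]), 0.58)]
scene nest [(array([217., 326.]), 0.78)]
scene sleeve [(array([340., 270.]), 0.88), (array([219., 324.]), 0.85), (array([361., 234.]), 0.8)]
scene guard_edge [(array([342., 233.]), 0.72), (array([396., 265.]), 0.63), (array([124., 267.]), 0.61)]
-20 [[221.87 325.42]] [[254.04 276.49]]
-10 [[219.25 329.09]] [[251.67 279.8 ]]
0 [[216.61 332.79]] [[249.28 283.14]]
side push_plate [(array([368., 253.]), 0.59)]
side nest [(array([473., 307.]), 0.27)]
side sleeve [(array([293., 273.]), 0.8), (array([396., 318.]), 0.78), (array([354., 329.]), 0.68)]
side guard_edge []
-20 [[390.37 233.07]] [[365.87 255.08]]
-10 [[392.16 231.26]] [[367.83 253.12]]
0 [[393.94 229.47]] [[369.77 251.18]]
```

About 15–20 mm left; push on gently until the stop shows in the force.

>>> {"method": "send_rows", "body": {
  "targets": [
    {"offset":[0.26,-0.43,0],"spin":0},
    {"offset":[0.52,-0.85,0],"spin":0},
    {"offset":[0.68,-1.11,0],"spin":0},
    {"offset":[0.83,-1.37,0],"spin":0}
  ]
}}

```text
time_s: 6.22
eef_pos: [553.8, -75.9, 68.3]
ee_rot: [-0.002, 0.488, 0.873, 0.0]
force: [-4.2, 7.8, 4.8]
grip_width: 0.001
grip_force: 4.3
```

>>> {"method": "send_rows", "body": {
  "targets": [
    {"offset":[0.1,-0.17,0],"spin":0},
    {"offset":[0.2,-0.34,0],"spin":0},
    {"offset":[0.2,-0.34,0],"spin":0}
  ]
}}

```text
time_s: 6.47
eef_pos: [555.3, -78.4, 68.2]
ee_rot: [-0.003, 0.488, 0.873, 0.001]
force: [-6.9, 11.7, 7.8]
grip_width: -0.0
grip_force: 6.5
```

>>> {"method": "send_rows", "body": {
  "targets": [
    {"offset":[0.1,-0.17,0],"spin":0},
    {"offset":[0.2,-0.34,0],"spin":0},
    {"offset":[0.2,-0.34,0],"spin":0}
  ]
}}

```text
time_s: 6.72
eef_pos: [555.2, -78.5, 68.2]
ee_rot: [-0.007, 0.488, 0.873, 0.002]
force: [-17.6, 28.6, 19.4]
grip_width: -0.003
grip_force: 16.8
```

>>> {"method": "send_rows", "body": {
  "targets": [
    {"offset":[0.1,-0.17,0],"spin":0},
    {"offset":[0.1,-0.17,0],"spin":0}
  ]
}}

```text
time_s: 6.88
eef_pos: [555.2, -78.5, 68.3]
ee_rot: [-0.009, 0.488, 0.873, 0.002]
force: [-23.8, 36.9, 25.4]
grip_width: -0.003
grip_force: 21.9
```

>>> {"method": "send_rows", "body": {
  "targets": [
    {"offset":[-0.7,1.2,0],"spin":0},
    {"offset":[-2,3.3,0],"spin":0},
    {"offset":[-4,6.6,1],"spin":0},
    {"offset":[-4.2,6.8,5],"spin":0},
    {"offset":[-4.2,6.8,9],"spin":0},
    {"offset":[-4.2,6.8,13],"spin":0},
    {"offset":[-4.2,6.8,17],"spin":0},
    {"offset":[-4.2,6.8,21],"spin":0}
  ]
}}

```text
time_s: 7.55
eef_pos: [517.1, -17.3, 280.6]
ee_rot: [0.0, 0.488, 0.873, 0.0]
force: [1.1, 0.0, -0.6]
grip_width: -0.0
grip_force: 0.0
```

>>> {"method": "send_rows", "body": {
  "targets": [
    {"offset":[0,0,4],"spin":0},
    {"offset":[0,0,6],"spin":0},
    {"offset":[0,0,6],"spin":0}
  ]
}}

```text
time_s: 7.8
eef_pos: [518.5, -17.7, 343.3]
ee_rot: [0.004, 0.488, 0.873, 0.001]
force: [0.4, -0.0, -0.6]
grip_width: 0.0
grip_force: 0.0
```

```bash
python3 - <<'E'
from fit import *
s=ctrl.sense();e=s['eef_pos'];print(e,s['force'],s['joints'])
o={}
for cam in('scene','side'):
    im,d=ctrl.capture(cam); cv2.imwrite(f'pics/{cam}2.png',im[...,::-1])
    for k in('push_plate','nest','sleeve','guard_edge','guard_knob','guard_hinge','guard_post'):
        r=ctrl.place_of(cam,k)
        print(cam,k,[(np.round(x['uv']),round(x['conf'],2)) for x in r[:3]], proj(cam,pts([630,-202,-1.0232,0,1.93]).get(k,[0,0,0])))
a=cv2.imread('pics/scene2.png')[180:380,150:400]; cv2.imwrite('pics/c2.png',cv2.resize(a,None,fx=3,fy=3,interpolation=2))
E
```

```text
[518.5  -17.74 343.29] [ 0.45 -0.02 -0.59] [-0.26  0.24  1.3  -0.    1.59 -0.81]
scene push_plate [(array([248., 280.]), 0.79)] [[249.28 283.14]]
scene nest [] [[216.61 332.79]]
scene sleeve [(array([216., 331.]), 0.91), (array([359., 232.]), 0.85), (array([267., 217.]), 0.83)] [[199.48 134.98]]
scene guard_edge [(array([343., 235.]), 0.75), (array([352., 193.]), 0.59)] [[344.81 235.76]]
scene guard_knob [(array([342., 259.]), 0.61), (array([214., 334.]), 0.55)] [[343.17 261.17]]
scene guard_hinge [(array([275., 290.]), 0.94)] [[277.76 288.66]]
scene guard_post [(array([194., 238.]), 0.76)] [[194.42 234.54]]
side push_plate [] [[369.77 251.18]]
side nest [] [[393.94 229.47]]
side sleeve [(array([249., 274.]), 0.85), (array([353., 326.]), 0.84), (array([267., 300.]), 0.76)] [[420.5  443.88]]
side guard_edge [(array([299., 222.]), 0.81)] [[296.57 224.63]]
side guard_knob [] [[298.73 234.65]]
side guard_hinge [(array([355., 210.]), 0.87)] [[350.37 210.51]]
side guard_post [(array([407., 224.]), 0.81)] [[407.93 222.  ]]
```

View pics/c2.png

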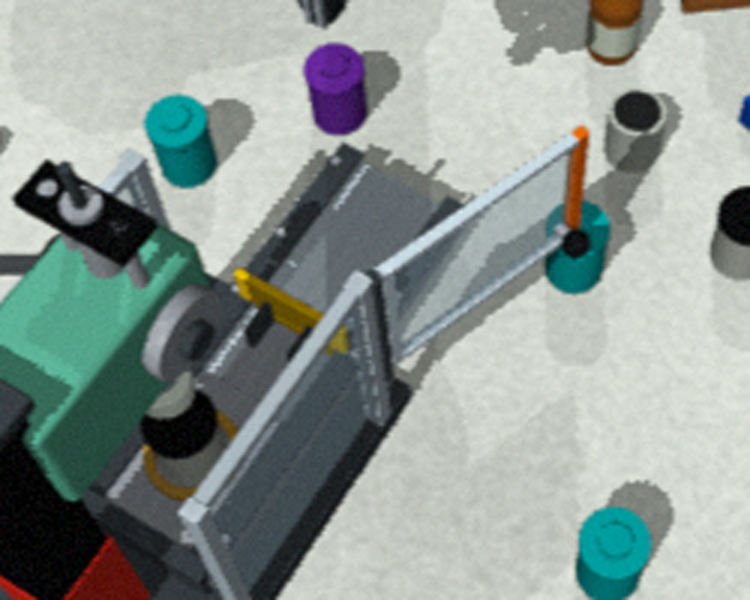

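```bash
python3 - <<'E'
import numpy as np
c,n=.5206,-.8538
def W(g,r,gap):
    u=np.array([-np.sin(g),-np.cos(g)]);o=np.array([-np.cos(g),np.sin(g)])
    h=11*abs(o[0])+14.5*abs(o[1])
    q=np.array([-114.5,96])+r*u+(2.5+h+gap)*o
    return np.array([630+c*q[0]-n*q[1],-202+n*q[0]+c*q[1]])
a=W(1.93,145,35);print('start',a)
for g,gap in [(1.93,10),(1.93,0)]+[(x,0) for x in np.arange(1.8,-.01,-.1)]+[(-.03,0)]: print(round(g,2),W(g,145,gap).round())
E
```

```text
start [679.17620974  98.46035252]
1.93 [655.  94.]
1.93 [645.  92.]
1.8 [625.  89.]
1.7 [610.  86.]
1.6 [596.  80.]
1.5 [583.  74.]
1.4 [571.  67.]
1.3 [560.  59.]
1.2 [549.  50.]
1.1 [540.  39.]
1.0 [531.  28.]
0.9 [523.  15.]
0.8 [517.   2.]
0.7 [512. -12.]
0.6 [509. -27.]
0.5 [507. -42.]
0.4 [506. -58.]
0.3 [508. -73.]
0.2 [511. -88.]
0.1 [ 515. -104.]
-0.0 [ 522. -118.]
-0.03 [ 523. -122.]
```

>>> {"method": "send_rows", "body": {
  "targets": [
    {"offset":[2.5,2,0],"spin":0},
    {"offset":[5,4,0],"spin":0},
    {"offset":[7.5,6,0],"spin":0},
    {"offset":[10,8,0],"spin":0},
    {"offset":[12.5,10,0],"spin":0},
    {"offset":[14,11,0],"spin":0},
    {"offset":[15.5,11.5,0],"spin":0},
    {"offset":[15.5,11.5,0],"spin":0}
  ]
}}

```text
time_s: 9.27
eef_pos: [674.0, 98.7, 336.3]
ee_rot: [-0.001, 0.488, 0.873, -0.0]
force: [-1.0, 0.5, -0.2]
grip_width: 0.001
grip_force: 0.0
```

>>> {"method": "send_rows", "body": {
  "targets": [
    {"offset":[0.8,0,0],"spin":0},
    {"offset":[0.8,0,-4],"spin":0},
    {"offset":[0.8,0,-7],"spin":0},
    {"offset":[0.8,0,-10],"spin":0},
    {"offset":[0.8,0,-13],"spin":0},
    {"offset":[0.8,0,-14.5],"spin":0},
    {"offset":[0.8,0,-14.5],"spin":0}
  ]
}}

```text
time_s: 9.85
eef_pos: [678.5, 97.1, 189.4]
ee_rot: [-0.003, 0.488, 0.873, -0.002]
force: [-0.1, -0.7, 0.2]
grip_width: -0.001
grip_force: 0.0
```

>>> {"method": "send_rows", "body": {
  "targets": [
    {"offset":[-1,0,0],"spin":0},
    {"offset":[-2,-0.2,0],"spin":0},
    {"offset":[-3,-0.4,0],"spin":0},
    {"offset":[-4,-0.6,0],"spin":0},
    {"offset":[-5.5,-0.9,0],"spin":0},
    {"offset":[-7,-1.2,0],"spin":0}
  ]
}}

```text
time_s: 10.35
eef_pos: [610.4, 85.0, 195.5]
ee_rot: [0.002, 0.488, 0.873, 0.001]
force: [1.3, -0.1, 1.0]
grip_width: 0.001
grip_force: 0.8
```

```bash
python3 - <<'E'
from fit import *
s=ctrl.sense();print(s['eef_pos'],s['force'])
im,d=ctrl.capture('scene'); cv2.imwrite('pics/c3.png',cv2.resize(im[180:380,150:400,::-1],None,fx=3,fy=3,interpolation=2))
E
```

```text
[610.39  85.02 195.48] [ 1.29 -0.06  1.01]
```

View pics/c3.png

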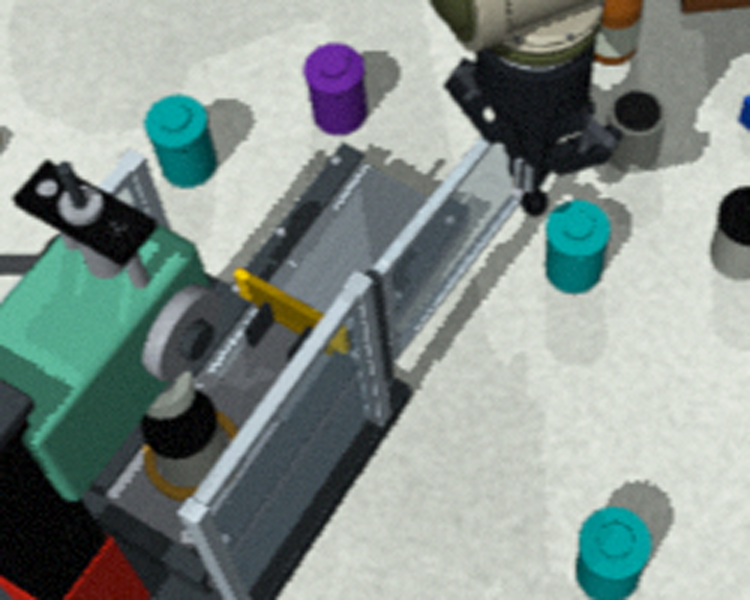

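>>> {"method": "send_rows", "body": {
  "targets": [
    {"offset":[-1.4,-0.5,0],"spin":0},
    {"offset":[-2.7,-1.1,0],"spin":0},
    {"offset":[-3.9,-1.8,0],"spin":0},
    {"offset":[-5.0,-2.6,0],"spin":0},
    {"offset":[-6.1,-3.5,0],"spin":0},
    {"offset":[-7.0,-4.6,0],"spin":0},
    {"offset":[-7.9,-5.7,0],"spin":0},
    {"offset":[-8.7,-7.0,0],"spin":0}
  ]
}}

```text
time_s: 11.07
eef_pos: [524.0, 15.0, 195.4]
ee_rot: [0.002, 0.488, 0.873, 0.001]
force: [2.0, -0.1, 2.1]
grip_width: -0.001
grip_force: 0.6
```

>>> {"method": "send_rows", "body": {
  "targets": [
    {"offset":[-0.6,-1.3,0],"spin":0},
    {"offset":[-1.1,-2.7,0],"spin":0},
    {"offset":[-1.4,-4.2,0],"spin":0},
    {"offset":[-1.6,-5.7,0],"spin":0}
  ]
}}

```text
time_s: 11.4
eef_pos: [508.1, -42.4, 195.4]
ee_rot: [0.002, 0.488, 0.873, 0.001]
force: [2.3, 2.0, 1.4]
grip_width: 0.0
grip_force: 0.5
```

```bash
python3 - <<'E'
from fit import *
s=ctrl.sense();print(s['eef_pos'],s['force'])
im,d=ctrl.capture('scene'); cv2.imwrite('pics/c4.png',cv2.resize(im[180:380,150:400,::-1],None,fx=3,fy=3,interpolation=2))
E
```

```text
[508.12 -42.37 195.35] [2.34 1.96 1.42]
```

View pics/c4.png

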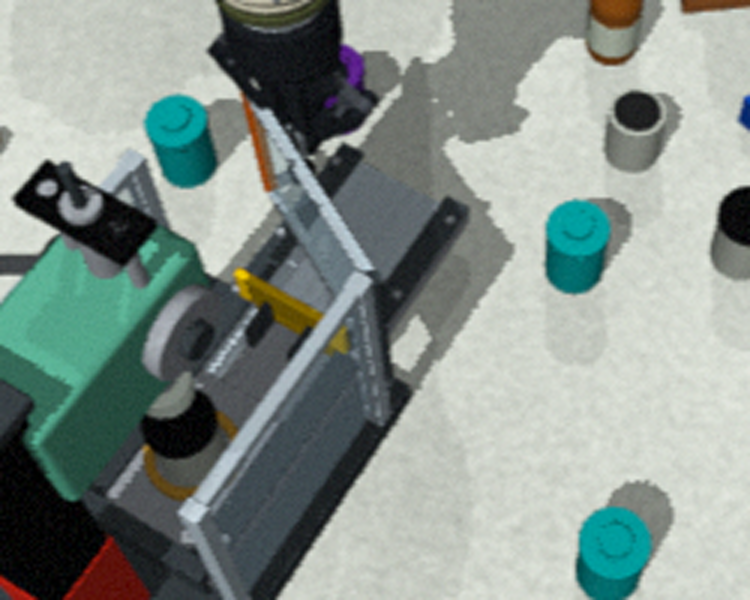

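The door follows, at about 0.5 rad. Now the last part, slowly.

>>> {"method": "send_rows", "body": {
  "targets": [
    {"offset":[-0.1,-1.2,0],"spin":0},
    {"offset":[0,-2.4,0],"spin":0},
    {"offset":[0.1,-3.4,0],"spin":0},
    {"offset":[0.3,-4.4,0],"spin":0},
    {"offset":[0.5,-5.4,0],"spin":0},
    {"offset":[0.8,-6.2,0],"spin":0}
  ]
}}

```text
time_s: 11.95
eef_pos: [516.3, -104.2, 195.0]
ee_rot: [0.002, 0.488, 0.873, 0.0]
force: [0.4, 0.5, 2.2]
grip_width: -0.002
grip_force: 0.0
```

>>> {"method": "send_rows", "body": {
  "targets": [
    {"offset":[0.25,-0.5,0],"spin":0},
    {"offset":[0.5,-1,0],"spin":0},
    {"offset":[0.6,-1.3,0],"spin":0},
    {"offset":[0.6,-1.3,0],"spin":0}
  ]
}}

```text
time_s: 12.28
eef_pos: [519.8, -113.6, 192.9]
ee_rot: [-0.004, 0.488, 0.873, 0.001]
force: [-11.9, 14.1, 5.9]
grip_width: 0.003
grip_force: 0.0
```

>>> {"method": "send_rows", "body": {
  "targets": [
    {"offset":[0.1,-0.17,0],"spin":0},
    {"offset":[0.1,-0.17,0],"spin":0},
    {"offset":[0.1,-0.17,0],"spin":0}
  ]
}}

```text
time_s: 12.53
eef_pos: [519.7, -113.7, 192.8]
ee_rot: [-0.006, 0.487, 0.873, 0.002]
force: [-19.4, 22.9, 11.0]
grip_width: 0.004
grip_force: 0.0
```

```bash
python3 - <<'E'
from fit import *
s=ctrl.sense();print(s['eef_pos'],s['force'])
for cam in('scene','side'):
    im,d=ctrl.capture(cam)
    for k in('guard_edge','guard_knob','guard_post','guard_hinge','push_plate'):
        print(cam,k,[(np.round(x['uv'],1),round(x['conf'],2)) for x in ctrl.place_of(cam,k)[:2]],*[proj(cam,pts([630,-202,-1.0232,0,g])[k])[0] for g in(0,.1)])
im,d=ctrl.capture('scene'); cv2.imwrite('pics/c5.png',cv2.resize(im[180:380,150:400,::-1],None,fx=3,fy=3,interpolation=2))
E
```

```text
[ 519.66 -113.68  192.83] [-19.4   22.87  11.03]
scene guard_edge [(array([359.1, 232.3]), 0.56), (array([221. , 255.8]), 0.49)] [205.83 242.76] [211.36 236.83]
scene guard_knob [(array([221.5, 254.8]), 0.55), (array([276.1, 285.7]), 0.19)] [221.63 256.19] [226.93 251.34]
scene guard_post [(array([192.8, 236.6]), 0.56)] [194.42 234.54] [194.42 234.54]
scene guard_hinge [(array([277.4, 287.9]), 0.71)] [277.76 288.66] [277.76 288.66]
scene push_plate [(array([248. , 282.5]), 0.64)] [249.28 283.14] [249.28 283.14]
side guard_edge [] [400.6  234.16] [396.6  237.62]
side guard_knob [] [389.89 250.81] [385.8  253.63]
side guard_post [] [407.93 222.  ] [407.93 222.  ]
side guard_hinge [] [350.37 210.51] [350.37 210.51]
side push_plate [(array([372.2, 252.4]), 0.54)] [369.77 251.18] [369.77 251.18]
```

View pics/c5.png

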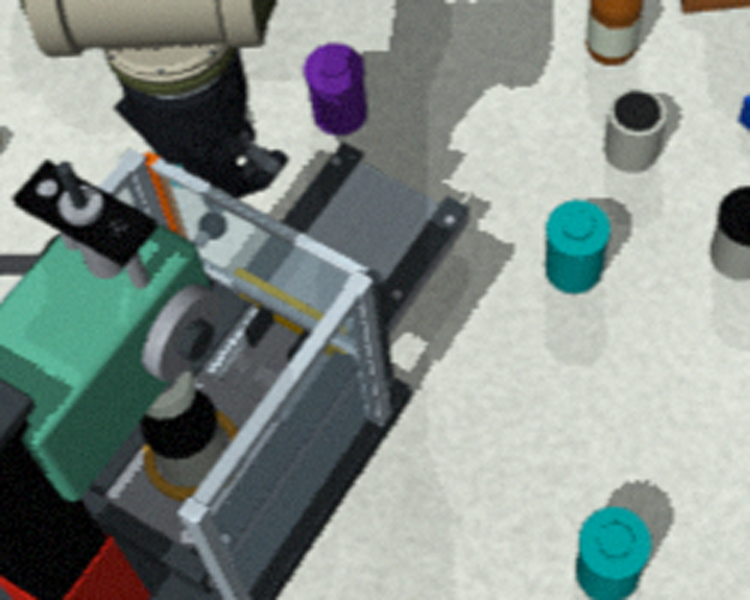

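>>> {"method": "send_rows", "body": {
  "targets": [
    {"offset":[-0.4,0.65,0],"spin":0},
    {"offset":[-1,1.7,0],"spin":0},
    {"offset":[-2.5,4.1,0],"spin":0},
    {"offset":[-4,6.6,2],"spin":0},
    {"offset":[-4.2,6.9,5],"spin":0},
    {"offset":[-4.2,6.9,8],"spin":0},
    {"offset":[-4.2,6.9,8],"spin":0},
    {"offset":[-4.2,6.9,8],"spin":0}
  ]
}}

```text
time_s: 13.85
eef_pos: [480.8, -48.9, 274.5]
ee_rot: [0.002, 0.488, 0.873, 0.0]
force: [0.4, -0.8, 0.3]
grip_width: -0.003
grip_force: 0.0
```

```bash
python3 - <<'E'
from fit import *
s=ctrl.sense();print(s['eef_pos'],s['force'])
im,d=ctrl.capture('scene'); cv2.imwrite('pics/c6.png',cv2.resize(im[180:380,150:400,::-1],None,fx=3,fy=3,interpolation=2))
E
```

```text
[480.78 -48.88 274.46] [ 0.37 -0.8   0.27]
```

View pics/c6.png

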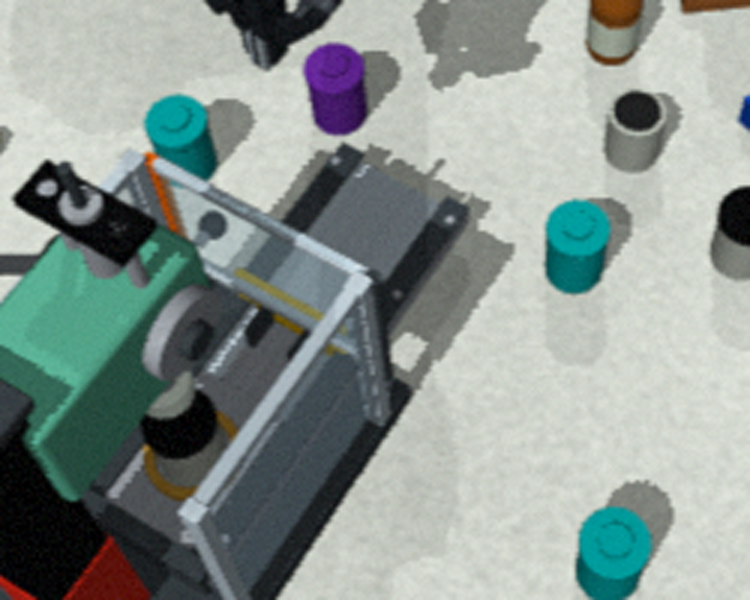

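The door is shut against its post, the slide is home with the sleeve standing, and the arm is clear, so I hand in.

```bash
python3 -c "
from rig import ctrl
print(ctrl.finish_job())"
```

```text
the job is handed in; nothing more can be done
None
```

I pushed the slide home against its stop and then the guard door shut against its post; the last picture shows the sleeve upright in its nest and the arm clear, and the job is handed in (no verdict was returned).

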